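# Clip the spice jars back into the rack

## Robot

A 7-joint arm with a two-finger parallel gripper is mounted at the origin on the work surface. World frame = base frame: x ahead of the robot, y to its left, z up, the work surface at z = 0. Lengths are in m, angles in rad, forces in N, time in s.
With the tool pointing down it reaches from about 0.4 to 0.9 m from the base axis. Payload 5.6 kg.
Tool frame: the origin (TCP) lies at the very end of the fingers, on their centre line; the grasp point (between the pads) lies 19 mm behind it (env.pinch_z is the distance from the TCP to the grasp point, in m); z points along the fingers, y is the line along which they close (so a half turn about z gives the same grasp; the last joint's range is limited). The gripper opens to 92 mm and grips with 3 to 60 N. Pads are 20 mm wide; open, the fingers measure 128 mm over their backs; the gripper's body (75 mm by 189 mm) begins 69 mm behind the grasp point.
Start: joints at [1.293, 0.468, -0.012, 1.603, 0.006, 1.071, -0.056], TCP at [0.151, -0.632, 0.215] pointing down, gripper open.
Joint ranges: [-2.53, 2.53], [-0.31, 2.02], [-1.57, 1.55], [0.28, 2.44], [-1.29, 4.43], [0.15, 1.84], [-2.92, 2.92]. Speed limits (rad/s): [2.57, 2.57, 3.14, 3.14, 3.14, 3.14, 3.14].

## Interface

Orientations are given as a unit quaternion [x, y, z, w].
In Python, from rig import env, cams gives the robot as it stands.
- The arm moves only by the tool send_rows, never from a script. Its argument "motion" is a list of rows, each a list of 6 numbers: the shift along the tool's x, y, z in units of 25 mm (1.0 is 25 mm), then the turn, a rotation vector about the tool's x, y, z in units of 6 degrees (1.0 is 6 degrees). A call has 1 to 10 rows; each row is the pose to reach, as a shift and turn from the pose commanded when the call began, along the tool's axes at that moment; what a row does not reach only later rows make up. A row lasts 1/8 s, in which the tool goes at most 62.5 mm and 10.7 degrees, less where a joint would pass 70% of its speed; a pose out of reach is approached as far as the arm can. A call with a gripper value outside its range is refused whole. "claw" is the opening, from 0 (shut) to 1 (fully open), set as the call begins (left out, the last holds). The fingers move at their own pace and stop on an object; the grip force is fixed at half the most. Time passes only in rows, so rows that repeat a pose let the fingers close. It gives the time, the measured TCP pose, the force, the opening and the grip force at its end, in the units of the state.
- env.observe(): the state, without advancing time (a new reading comes with each control period).
- cams.grab_frame(name): name is "scene" or "top"; returns the picture (420x560x3 uint8, red, green, blue); there is no depth.
- cams.camera_info(name): a dict with "mtx" (3x3 intrinsics, pixels), "world_to_cam" (4x4, takes a point from world to camera coordinates). Camera axes: x right, y down, z forward; pixel columns grow to the right and rows downward; lengths in m; the calibration is good to about 2 mm. A picture is of the moment at which its call begins. camera_info takes no time and is no camera call.
- env.job_done(): hands the job in; it is judged then, once.
The state is a dict: "clock": time; "joint_positions": joint angles; "dq": joint speeds; "effort": joint torques, N m; "tcp_pos": TCP position; "eef_rot": TCP orientation; "force": force on the tool from outside, world axes, zero at the start; "wrist_torque": the same for the moment, N m; "width": finger opening in m; "gripper_force": force on a finger pad.
Only numpy, scipy, OpenCV 4.12 (cv2) and the standard library are available. Lean on these libraries where they do the work, as an engineer would, in place of code of your own. Each camera call takes 0.05 s, during which the arm holds its last target. There are 200 camera calls.

## Task

Put the two loose spice jars away in the rack: bring each one upright to the front of the empty spring clip of its own size, wide jar to wide clip and slim jar to narrow clip, and push it straight back between the arms until it snaps fully home, then leave it standing on the rack's shelf. Do not lower a jar into a clip from above, do not let one tip over, and leave the jars already in the rack and the two mugs where they are.

Things in the scene. Friction and masses are not known exactly. Their poses are not given: they have to be found in the camera images.
- wide_jar: The loose wide jar: white stoneware with a white lid and a dark seal under it, standing on the worktop in front of the rack; 46 mm diameter, 118 mm tall over all, the lid (44 mm diameter) being the top 28 mm. About 0.24 kg. Origin: centre of its underside; z is its axis, up towards the lid. It is round, so its yaw means nothing. 
- slim_jar: The loose slim jar: white stoneware with a white lid and a dark seal under it, standing on the worktop in front of the rack; 32 mm diameter, 130 mm tall over all, the lid (30 mm diameter) being the top 26 mm. About 0.13 kg. Origin: centre of its underside; z is its axis, up towards the lid. It is round, so its yaw means nothing. 
- rack: Dark wood rack, fixed. Shelf 370 mm long (y), 14 mm thick, from 38 mm before to 44 mm behind the origin, no front edge; a rail 14 mm thick runs 62 to 90 mm above the worktop, its front face 30 mm behind the origin. Four clips 80 mm apart, two wide, two narrow, any order, one of each full. Origin: on the worktop, middle of the line of the jars' axes; x from front (robot side) to back.
- wide_clip: The empty wide clip, for the 46 mm jar. Fixed to the rack. Origin = where a fully home jar has its origin: axis of the seated jar, at the shelf's top (14 mm above the worktop). x points from the open mouth back to the rail, y along the row, z up. Back plate touches the seated jar's back; two sprung arms reach round to the front. Steel is 20 mm high, 52 to 72 mm above the origin.
- wide_mouth (a point): Middle of the mouth between the lips of this clip's arms, 25 mm in front of (-x) the clip's origin and 62 mm above it; the lips end at 28 mm. Empty, the arms narrow to 29 mm apart 17 mm in front of the origin. A jar pushed in meets the lips when its axis is about 34 mm in front of the origin, takes about 5 to 8 N to pass the throat, then the arms pull it back against the plate and hold it.
- narrow_clip: The empty narrow clip, for the 32 mm jar. Fixed to the rack. Origin = where a fully home jar has its origin: axis of the seated jar, at the shelf's top (14 mm above the worktop). x points from the open mouth back to the rail, y along the row, z up. Back plate touches the seated jar's back; two sprung arms reach round to the front. Steel is 20 mm high, 52 to 72 mm above the origin.
- narrow_mouth (a point): Middle of the mouth between the lips of this clip's arms, 18 mm in front of (-x) the clip's origin and 62 mm above it; the lips end at 20 mm. Empty, the arms narrow to 20 mm apart 12 mm in front of the origin. A jar pushed in meets the lips when its axis is about 25 mm in front of the origin, takes about 5 to 8 N to pass the throat, then the arms pull it back against the plate and hold it.
- clipped_wide_jar: A bystander: a wide jar like the loose one, already home in the other wide clip. Origin: centre of its underside.
- clipped_slim_jar: A bystander: a slim jar like the loose one, already home in the other narrow clip. Origin: centre of its underside.
- mug_left: A bystander: white stoneware mug, teal glaze inside, 91 mm across the rim, 105 mm tall, handle 30 mm out to its +y, to the left of the work. Origin: centre of its underside.
- mug_right: A bystander: the same kind of mug, to the right of the work. Origin: centre of its underside.

How it is judged:
By the outcome, as a careful person would: the job done as asked, in the order asked, and still so for the second after the job is handed in, with the robot touching nothing.
It also fails if it takes over 59 s, if anything falls off the work surface, if the arm or the gripper's body presses on something with over 40 N, if the wrist force passes 120 N, or if a joint passes its speed limit or range.

## Working session

There is one attempt and no reset: what is moved stays moved. The work goes in short steps, Python scripts to look and compute and a tool call to move; the robot and the scene stay as the last step left them, time stands still between calls to the robot, and variables do not carry over. Pictures are saved under pics/ and viewed, at most 10 in all, crops included, and the job is handed in when it is done.

Besides the shell and the picture viewer there is one more tool, called after "Call:" in YAML: its name, and indented under it one key for each argument. send_rows: Moves the arm, as the interface text tells. Its arguments: {"type":"object","properties":{"motion":{"type":"array","items":{"type":"array","items":{"type":"number"}}},"claw":{"type":"number"}},"required":["motion"]}

```bash
mkdir -p pics
python3 - <<'E'
from rig import env,cams
import cv2,numpy as np
np.set_printoptions(precision=4,suppress=True)
for n in("scene","top"):
    im=cams.grab_frame(n); cv2.imwrite(f"pics/{n}0.png",cv2.cvtColor(im,cv2.COLOR_RGB2BGR))
    c=cams.camera_info(n);print(n,c["mtx"],c["world_to_cam"])
s=env.observe();print(s)
E
```

```text
scene [[481.6692   0.     275.6491]
 [  0.     481.6692 200.7812]
 [  0.       0.       1.    ]] [[ 0.6712  0.7411 -0.0149 -0.3641]
 [ 0.4798 -0.4497 -0.7533 -0.2036]
 [-0.565   0.4985 -0.6575  1.5712]
 [ 0.      0.      0.      1.    ]]
top [[445.9757   0.     284.0002]
 [  0.     445.9757 211.6973]
 [  0.       0.       1.    ]] [[ 0.0282 -0.9995  0.0119 -0.0182]
 [-0.9944 -0.0293 -0.1012  0.5461]
 [ 0.1015 -0.009  -0.9948  1.2406]
 [ 0.      0.      0.      1.    ]]
{'clock': 0.1, 'joint_positions': array([ 1.293 ,  0.4683, -0.0116,  1.6035,  0.006 ,  1.0714, -0.0563]), 'dq': array([ 0.0009, -0.0015,  0.0007, -0.0008,  0.0005, -0.0016, -0.0006]), 'effort': array([  0.0005, -52.1653,  -0.0128, -24.4366,  -0.0569,   0.0141,
         0.0001]), 'tcp_pos': array([ 0.151 , -0.6317,  0.2138]), 'eef_rot': array([ 0.9931,  0.1171, -0.0001, -0.0008]), 'force': array([ 0.2501, -0.0249, -0.4847]), 'wrist_torque': array([ 0.0132, -0.0055,  0.0114]), 'gripper_force': 0.0, 'width': 0.09168768680627688}
```

View pics/scene0.png

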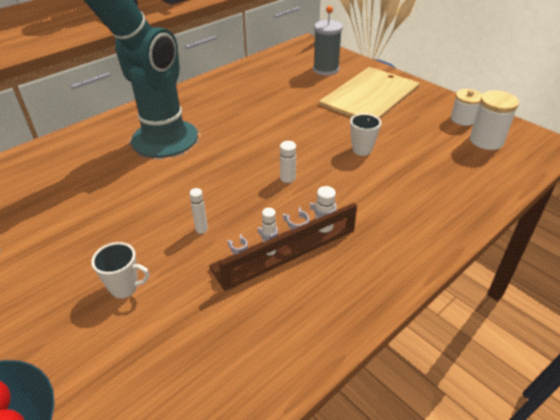

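View pics/top0.png

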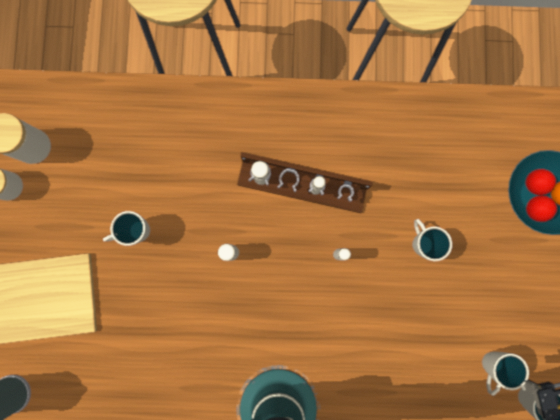

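The top view (up = +x, left = +y) shows, left to right: a full wide clip (260,172), the empty wide clip (288,178), a full narrow clip (318,185) and the empty narrow clip (346,191). The loose wide jar is at (227,253) and the slim one at (343,255). A mug also stands close to the gripper at (510,372). The scene view agrees with this. Next I measure the lids.

```bash
cat > h.py <<'E'
import cv2,numpy as np
from rig import env,cams
from scipy.spatial.transform import Rotation as R
np.set_printoptions(precision=4,suppress=True)
def ray(n,px,z):
    c=cams.camera_info(n);T=c["world_to_cam"];o=-T[:3,:3].T@T[:3,3]
    d=T[:3,:3].T@np.linalg.inv(c["mtx"])@[px[0],px[1],1]
    return o+d*(z-o[2])/d[2]
def proj(n,p):
    c=cams.camera_info(n);T=c["world_to_cam"];q=c["mtx"]@(T[:3,:3]@p+T[:3,3]);return q[:2]/q[2]
E
python3 - <<'E'
from h import *
t=cv2.imread("pics/top0.png");s=cv2.imread("pics/scene0.png")
c=cams.camera_info("top");T=c["world_to_cam"];print("topcam",-T[:3,:3].T@T[:3,3])
def blob(im,x,y,r,th=150):
    w=im[y-r:y+r,x-r:x+r]; h=cv2.cvtColor(w,cv2.COLOR_BGR2HSV)
    m=((h[...,1]<70)&(h[...,2]>th)).astype(np.uint8)
    n,l,st,ce=cv2.connectedComponentsWithStats(m);i=1+np.argmax(st[1:,4])
    return st[i]+[x-r,y-r,0,0,0],ce[i]+[x-r,y-r]
for nm,xy,z in(("wide",(227,253),.118),("slim",(343,255),.13),("cw",(260,172),.132),("cs",(318,184),.144)):
    for th in(150,215): 
        st,ce=blob(t,*xy,20,th);print(nm,th,st,ce,ray("top",ce,z))
C=lambda im,x,y,r:cv2.resize(im[y-r:y+r,x-r:x+r],(260,260),interpolation=cv2.INTER_CUBIC)
a=np.hstack([C(t,227,253,16),C(t,343,255,16),C(t,260,172,16)])
b=np.hstack([C(t,318,185,16),C(t,288,178,16),C(t,346,191,16)])
cv2.imwrite("pics/crop1.png",np.vstack([a,b]))
E
```

```text
topcam [0.4176 0.009  1.2896]
wide 150 [218 244  17  16 223] [226.1794 251.7489] [0.4276 0.1465 0.118 ]
wide 215 [218 244  16  16 198] [225.4444 251.7929] [0.4274 0.1484 0.118 ]
slim 150 [334 249  17  11 156] [341.9295 253.9038] [ 0.4304 -0.1547  0.13  ]
slim 215 [339 249  11  11  91] [343.9231 253.9231] [ 0.4305 -0.1599  0.13  ]
cw 150 [250 161  18  19 251] [258.6733 169.8008] [0.6446 0.0683 0.132 ]
cw 215 [252 162  15  15 183] [259.0219 169.0546] [0.6467 0.0675 0.132 ]
cs 150 [310 176  15  15 152] [317.1316 182.8487] [ 0.6125 -0.0854  0.144 ]
cs 215 [314 177  10  10  83] [318.6265 181.6265] [ 0.6158 -0.0892  0.144 ]
```

View pics/crop1.png

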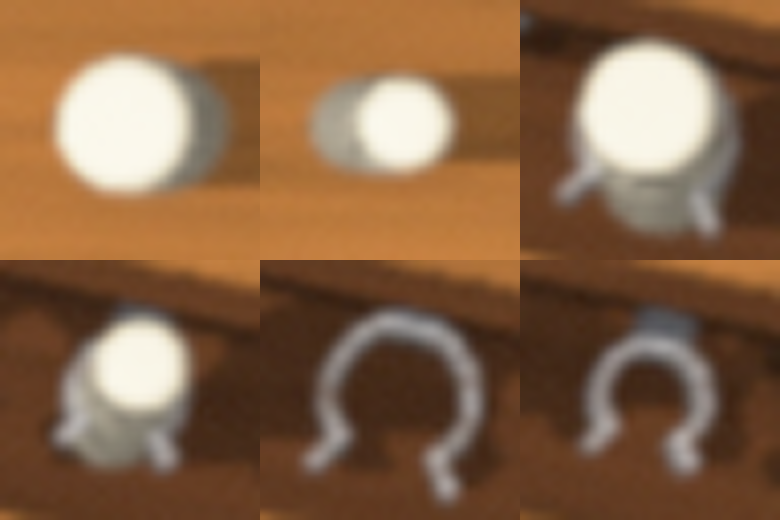

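Lid discs are clean, and the spacing of the two clipped lids comes out at 159.7 mm against the 160 expected. I cross-check with the scene view and the clip rings, then compute the first move.

```bash
cat >> h.py <<'E'
YAW=np.radians(-11.2)
RT=np.array([[-np.sin(YAW),np.cos(YAW),0],[np.cos(YAW),np.sin(YAW),0],[0,0,-1]]).T  # tool x=y_rack, tool y=x_rack
def rel(*targets):
    s=env.observe();A=R.from_quat(s["eef_rot"]).as_matrix()
    for t in targets:
        print("row",np.round(np.r_[A.T@(np.array(t)-s["tcp_pos"])/.025, R.from_matrix(A.T@RT).as_rotvec(degrees=True)/6],2))
E
python3 - <<'E'
from h import *
s=cv2.imread("pics/scene0.png")
print("wide clip ring",ray("top",(288.9,177.9),.086),"narrow",ray("top",(345.7,191.9),.086))
P={"wide":(.4274,.1479,.118),"slim":(.4305,-.1597,.13),"cw":(.6467,.0675,.132),"cs":(.6158,-.0892,.144)}
h=cv2.cvtColor(s,cv2.COLOR_BGR2HSV)
for k,p in P.items():
    q=proj("scene",np.array(p));x,y=q.astype(int);w=h[y-14:y+14,x-14:x+14]
    m=((w[...,1]<40)&(w[...,2]>225)).astype(np.uint8)
    n,l,st,ce=cv2.connectedComponentsWithStats(m);i=1+np.argmax(st[1:,4])
    print(k,q,st[i]+[x-14,y-14,0,0,0],ce[i]+[x-14,y-14])
rel((.45,-.35,.22),(.4274,.1479,.22))
C=lambda k:cv2.resize(s[(lambda q:slice(q[1]-15,q[1]+15))(proj("scene",np.array(P[k])).astype(int)),(lambda q:slice(q[0]-15,q[0]+15))(proj("scene",np.array(P[k])).astype(int))],(390,300)[:1]*1+(300,) if 0 else (300,300),interpolation=cv2.INTER_CUBIC)
E
```

```text
wide clip ring [ 0.6337 -0.0127  0.086 ] narrow [ 0.5997 -0.1687  0.086 ]
wide [286.785  144.8621] [281 141  14   9  97] [287.6495 145.0928]
slim [194.706  191.1949] [191 189  10   7  60] [195.5167 191.9   ]
cw [324.9816 191.1346] [318 187  17  11 143] [326.1399 191.8042]
cs [267.2077 211.2305] [263 208  12   8  76] [268.5    211.7895]
row [ 14.25  -8.18  -0.24  -0.01  -0.01 -10.89]
row [ 18.   -27.76  -0.21  -0.01  -0.01 -10.89]
```

Call:
send_rows:
  motion:
    - [2.5, -1.2, -0.4, 0, 0, 0]
    - [5, -2.6, -0.4, 0, 0, -1]
    - [7.5, -4, -0.3, 0, 0, -2.5]
    - [10, -5.5, -0.3, 0, 0, -4]
    - [12.2, -7, -0.3, 0, 0, -5.5]
    - [14.2, -8.2, -0.3, 0, 0, -7]
    - [14.7, -10.2, -0.3, 0, 0, -8.5]
    - [15, -12.2, -0.3, 0, 0, -10]
    - [15.5, -14.2, -0.3, 0, 0, -10.9]
    - [16, -16.2, -0.3, 0, 0, -10.9]
  claw: 1

```text
clock: 1.35
tcp_pos: [0.4456, -0.1431, 0.2219]
eef_rot: [0.772, 0.636, -0.0, -0.0]
force: [0.4, 0.7, -0.8]
width: 0.0916
gripper_force: 0.0
```

```bash
python3 -c "
from h import *
s=env.observe();print(s['clock'],s['tcp_pos'],s['joint_positions'])
rel((.428,.148,.22),(.428,.148,.091))"
```

```text
1.35 [ 0.4456 -0.1431  0.2219] [ 0.688   0.1932 -0.498   1.9983  0.111   0.9763 -0.0576]
row [11.29 -2.93  0.08 -0.    0.    0.02]
row [11.29 -2.92  5.24 -0.    0.    0.02]
```

Call:
send_rows:
  motion:
    - [2, -0.5, 0, 0, 0, 0]
    - [4, -1, 0, 0, 0, 0]
    - [6, -1.6, 0, 0, 0, 0]
    - [8, -2.1, 0, 0, 0, 0]
    - [10, -2.6, 0, 0, 0, 0]
    - [11.3, -2.9, 0, 0, 0, 0]
    - [11.3, -2.9, 1, 0, 0, 0]
    - [11.3, -2.9, 2.5, 0, 0, 0]
    - [11.3, -2.9, 2.5, 0, 0, 0]

```text
clock: 2.48
tcp_pos: [0.4274, 0.1453, 0.1576]
eef_rot: [0.772, 0.635, -0.003, -0.001]
force: [-0.1, -0.5, 0.0]
width: 0.0918
gripper_force: 0.0
```

Run:
```python
from h import *
rel((.428,.148,.091)); print(env.observe()['tcp_pos'])
for n in("scene","top"): cv2.imwrite(f"pics/{n}1.png",cv2.cvtColor(cams.grab_frame(n),cv2.COLOR_RGB2BGR))
s=cv2.imread("pics/scene1.png")[60:200,220:360];t=cv2.imread("pics/top1.png")[200:300,170:290]
cv2.imwrite("pics/c1.png",np.hstack([cv2.resize(s,(400,400)),cv2.resize(t,(400,400))]))
```

```text
row [ 0.12  0.02  2.66 -0.05  0.02  0.01]
[0.4274 0.1453 0.1576]
```

View pics/c1.png

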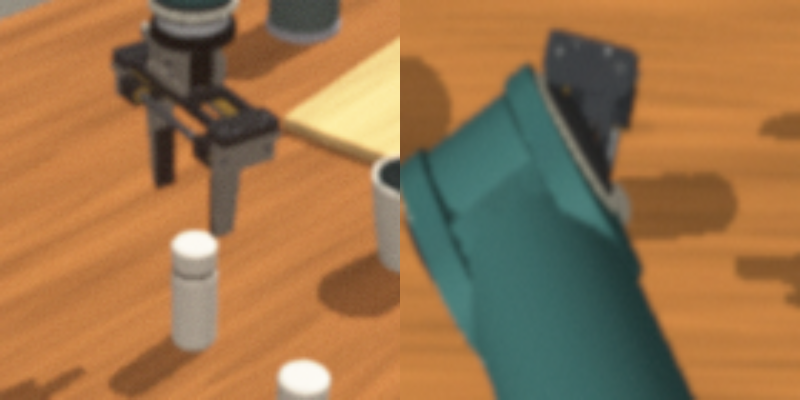

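The fingers straddle the wide jar along the rack's x, so I go down and grip.

Call:
send_rows:
  motion:
    - [0, 0, 0.9, 0, 0, 0]
    - [0, 0, 1.8, 0, 0, 0]
    - [0, 0, 2.6, 0, 0, 0]
    - [0, 0, 2.6, 0, 0, 0]
    - [0, 0, 2.6, 0, 0, 0]

```text
clock: 3.2
tcp_pos: [0.4306, 0.1463, 0.096]
eef_rot: [0.773, 0.635, 0.001, 0.001]
force: [0.1, 0.3, 0.9]
width: 0.092
gripper_force: 0.0
```

Call:
send_rows:
  motion:
    - [0, 0, 0, 0, 0, 0]
    - [0, 0, 0, 0, 0, 0]
    - [0, 0, 0, 0, 0, 0]
    - [0, 0, 0, 0, 0, 0]
    - [0, 0, 0, 0, 0, 0]
    - [0, 0, 0, 0, 0, 0]
    - [0, 0, 0, 0, 0, 0]
    - [0, 0, 0, 0, 0, 0]
  claw: 0.4

```text
clock: 4.2
tcp_pos: [0.4294, 0.146, 0.0945]
eef_rot: [0.772, 0.635, -0.0, -0.0]
force: [-0.5, 0.2, 0.5]
width: 0.0432
gripper_force: 30.0
```

```bash
python3 -c "
from h import *
rel((.429,.146,.145),(.539,.007,.145),(.539,.007,.112))"
```

```text
row [-0.   -0.01 -2.02 -0.    0.    0.01]
row [-4.61  5.38 -2.02 -0.    0.    0.01]
row [-4.61  5.38 -0.7  -0.    0.    0.01]
```

Call:
send_rows:
  motion:
    - [0, 0, -1, 0, 0, 0]
    - [0, 0, -2, 0, 0, 0]
    - [-0.8, 0.9, -2, 0, 0, 0]
    - [-1.7, 2, -2, 0, 0, 0]
    - [-2.6, 3.1, -2, 0, 0, 0]
    - [-3.5, 4.1, -2, 0, 0, 0]
    - [-4.3, 5, -2, 0, 0, 0]
    - [-4.6, 5.4, -2, 0, 0, 0]
    - [-4.6, 5.4, -1.4, 0, 0, 0]
    - [-4.6, 5.4, -0.7, 0, 0, 0]

```text
clock: 5.45
tcp_pos: [0.5387, 0.0082, 0.1108]
eef_rot: [0.772, 0.636, -0.0, -0.0]
force: [0.1, -0.1, -2.1]
width: 0.0436
gripper_force: 29.9
```

Call:
send_rows:
  motion:
    - [0, 0, 0, 0, 0, 0]
    - [0, 0, 0, 0, 0, 0]
    - [0, 0, 0, 0, 0, 0]

```text
clock: 5.82
tcp_pos: [0.54, 0.0074, 0.1125]
eef_rot: [0.772, 0.635, 0.0, 0.0]
force: [-0.3, 0.3, -2.2]
width: 0.0434
gripper_force: 29.9
```

Run:
```python
from h import *
s=env.observe();print(s['clock'],s['tcp_pos'],s['width'],s['eef_rot'])
for n in("scene","top"): cv2.imwrite(f"pics/{n}2.png",cv2.cvtColor(cams.grab_frame(n),cv2.COLOR_RGB2BGR))
s=cv2.imread("pics/scene2.png")[130:300,180:380];t=cv2.imread("pics/top2.png")[140:260,210:370]
cv2.imwrite("pics/c2.png",np.hstack([cv2.resize(s,(400,340),interpolation=2),cv2.resize(t,(400,340),interpolation=2)]))
```

```text
5.825 [0.54   0.0074 0.1125] 0.043424927690190594 [0.7723 0.6352 0.0003 0.0003]
```

View pics/c2.png

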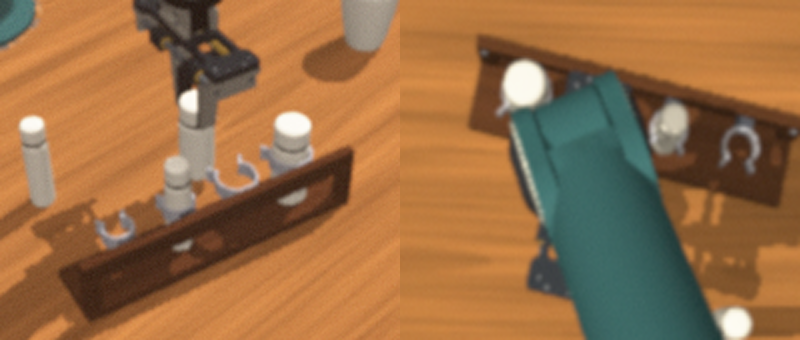

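Run:
```python
from h import *
s=cv2.imread("pics/scene2.png");h=cv2.cvtColor(s,cv2.COLOR_BGR2HSV)
def runs(r,a,b,smax=80,vmin=90):
    w=(h[r,a:b,1]<smax)&(h[r,a:b,2]>vmin);i=np.flatnonzero(w)+a;return i.min(),i.max(),len(i)
for r in(199,202,205,208,211):print(r,runs(r,262,292))
for z in(.05,.08):print(z,proj("scene",np.array([.54,.0074,z])))
C=np.array([.6325,-.0115]);X=np.array([np.cos(YAW),np.sin(YAW)]);Y=np.array([-X[1],X[0]])
# ring prediction at steel top: inner circle r~23 extents
a=np.linspace(0,2*np.pi,72);pts=np.array([proj("scene",np.r_[C+.0245*(np.cos(t)*X+np.sin(t)*Y),.086]) for t in a])
print("ring pred x",pts[:,0].min(),pts[:,0].max(),"y",pts[:,1].min(),pts[:,1].max())
for sg in(-1,1):print("lip pred",proj("scene",np.r_[C-.027*X+sg*.018*Y,.086]))
w=s[205:235,275:320];cv2.imwrite("pics/c3.png",cv2.resize(w,None,fx=16,fy=16,interpolation=2))
```

```text
199 (np.int64(270), np.int64(286), 17)
202 (np.int64(270), np.int64(286), 17)
205 (np.int64(270), np.int64(286), 17)
208 (np.int64(267), np.int64(286), 20)
211 (np.int64(263), np.int64(286), 24)
0.05 [276.8625 206.4352]
0.08 [276.7053 197.5831]
ring pred x 286.58855476827773 307.1046802101625 y 210.73318181125242 224.75226326610843
lip pred [284.4909 213.8264]
lip pred [297.031  208.5442]
```

View pics/c3.png

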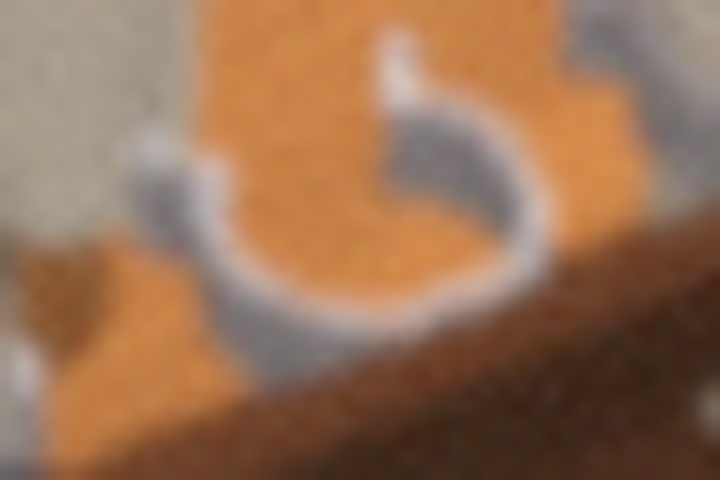

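Jar and clip show the same scene-camera bias of about 1 px, so they line up to roughly 0.5 mm. I move over the shelf in front of the lips, then ease down until the jar touches.

Call:
send_rows:
  motion:
    - [0, 0.6, 0, 0, 0, 0]
    - [0, 1.2, 0, 0, 0, 0]
    - [0, 1.8, 0, 0, 0, 0]
    - [0, 1.9, 0.04, 0, 0, 0]
    - [0, 1.9, 0.08, 0, 0, 0]
    - [0, 1.9, 0.08, 0, 0, 0]

```text
clock: 6.68
tcp_pos: [0.5857, -0.002, 0.1098]
eef_rot: [0.772, 0.635, -0.0, -0.0]
force: [-0.6, -0.2, -2.4]
width: 0.0431
gripper_force: 29.9
```

Call:
send_rows:
  motion:
    - [0, 0, 0.02, 0, 0, 0]
    - [0, 0, 0.04, 0, 0, 0]
    - [0, 0, 0.04, 0, 0, 0]
    - [0, 0, 0.04, 0, 0, 0]

```text
clock: 7.18
tcp_pos: [0.5863, -0.0022, 0.1091]
eef_rot: [0.772, 0.635, 0.0, 0.0]
force: [-0.3, -0.4, -2.4]
width: 0.0433
gripper_force: 29.9
```

Call:
send_rows:
  motion:
    - [0, 0.1, 0.03, 0, 0, 0]
    - [0, 0.2, 0.03, 0, 0, 0]
    - [0, 0.35, 0.03, 0, 0, 0]
    - [0, 0.5, 0.03, 0, 0, 0]
    - [0, 0.65, 0.03, 0, 0, 0]
    - [0, 0.8, 0.03, 0, 0, 0]

```text
clock: 7.92
tcp_pos: [0.6007, -0.005, 0.1087]
eef_rot: [0.772, 0.635, -0.005, -0.004]
force: [-19.8, 2.5, 22.7]
width: 0.0435
gripper_force: 30.5
```

Call:
send_rows:
  motion:
    - [0, 0.1, 0, 0, 0, 0]
    - [0, 0.2, 0, 0, 0, 0]
    - [0, 0.3, 0, 0, 0, 0]
    - [0, 0.4, 0, 0, 0, 0]
    - [0, 0.5, 0, 0, 0, 0]
    - [0, 0.6, 0, 0, 0, 0]

```text
clock: 8.68
tcp_pos: [0.6129, -0.0069, 0.1089]
eef_rot: [0.772, 0.635, -0.007, -0.005]
force: [-23.0, 3.0, 26.4]
width: 0.0443
gripper_force: 31.6
```

Run:
```python
from h import *
for n in("scene","top"): cv2.imwrite(f"pics/{n}4.png",cv2.cvtColor(cams.grab_frame(n),cv2.COLOR_RGB2BGR))
s=cv2.imread("pics/scene4.png")[150:270,220:370]
cv2.imwrite("pics/c4.png",cv2.resize(s,(750,600),interpolation=2))
print(env.observe()['force'],env.observe()['tcp_pos'])
```

```text
[-17.8809   0.6866  19.4593] [ 0.6147 -0.0074  0.109 ]
```

View pics/c4.png

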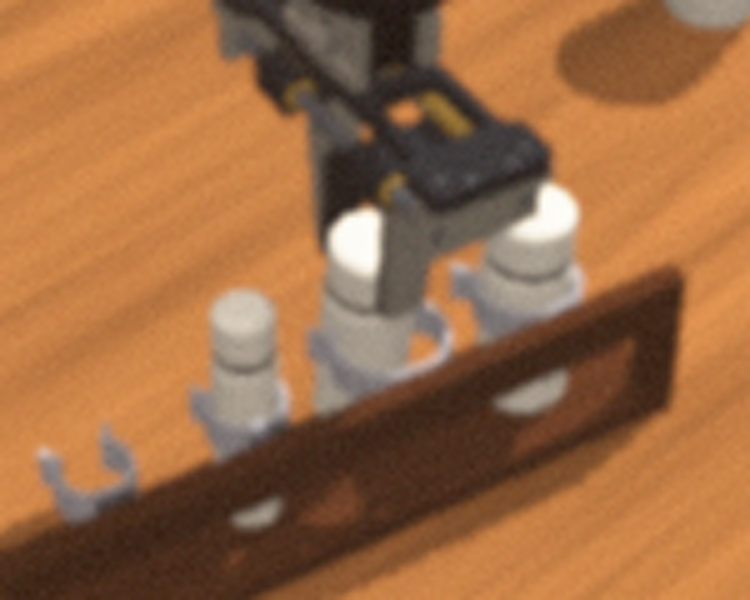

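The jar sits in the throat with its base pressing on the shelf. I ease up slightly and continue straight back.

Call:
send_rows:
  motion:
    - [0, 0, -0.05, 0, 0, 0]
    - [0, 0.05, -0.07, 0, 0, 0]
    - [0, 0.15, -0.07, 0, 0, 0]
    - [0, 0.25, -0.07, 0, 0, 0]
    - [0, 0.35, -0.07, 0, 0, 0]
    - [0, 0.35, -0.07, 0, 0, 0]

```text
clock: 9.52
tcp_pos: [0.6319, -0.0115, 0.1106]
eef_rot: [0.773, 0.635, 0.002, 0.002]
force: [5.5, -2.4, -3.7]
width: 0.0435
gripper_force: 29.4
```

Snapped in: the TCP jumped to the clip origin and the force now pulls inward. I lower until the jar meets the shelf, then release.

Call:
send_rows:
  motion:
    - [0, 0.05, 0.04, 0, 0, 0]
    - [0, 0.08, 0.08, 0, 0, 0]
    - [0, 0.1, 0.12, 0, 0, 0]
    - [0, 0.1, 0.12, 0, 0, 0]

```text
clock: 10.02
tcp_pos: [0.6333, -0.0114, 0.1089]
eef_rot: [0.773, 0.635, 0.001, 0.001]
force: [2.6, -2.3, 5.4]
width: 0.0439
gripper_force: 29.7
```

Call:
send_rows:
  motion:
    - [0, 0, 0, 0, 0, 0]
    - [0, 0, 0, 0, 0, 0]
    - [0, 0, 0, 0, 0, 0]
    - [0, 0, 0, 0, 0, 0]
    - [0, 0, 0, 0, 0, 0]
  claw: 0.85

```text
clock: 10.65
tcp_pos: [0.6315, -0.011, 0.1069]
eef_rot: [0.772, 0.635, -0.0, -0.0]
force: [0.3, -0.5, 0.0]
width: 0.0782
gripper_force: 0.0
```

Call:
send_rows:
  motion:
    - [0, 0, -0.5, 0, 0, 0]
    - [0, 0, -1.5, 0, 0, 0]
    - [0, 0, -3, 0, 0, 0]
    - [0, 0, -4.5, 0, 0, 0]
    - [0, 0, -4.5, 0, 0, 0]

```text
clock: 11.28
tcp_pos: [0.6338, -0.0106, 0.224]
eef_rot: [0.772, 0.635, 0.003, 0.002]
force: [-0.5, -0.6, -0.1]
width: 0.0779
gripper_force: 0.0
```

```bash
python3 -c "
from h import *
s=env.observe();print(s['clock'],s['tcp_pos'],s['joint_positions'])
rel((.431,-.1595,.22),(.431,-.1595,.105))"
```

```text
11.275 [ 0.6338 -0.0106  0.224 ] [ 0.3863  0.504  -0.5854  1.6117  0.3037  1.1106 -0.4705]
row [-7.41 -6.81  0.1   0.07 -0.01  0.01]
row [-7.42 -6.84  4.7   0.07 -0.01  0.01]
```

Call:
send_rows:
  motion:
    - [-1.5, -1.4, 0, 0, 0, 0]
    - [-3, -2.8, 0, 0, 0, 0]
    - [-4.5, -4.2, 0, 0, 0, 0]
    - [-6, -5.5, 0, 0, 0, 0]
    - [-7.4, -6.8, 0, 0, 0, 0]
    - [-7.4, -6.8, 0.5, 0, 0, 0]
    - [-7.4, -6.8, 1.5, 0, 0, 0]
    - [-7.4, -6.8, 2.2, 0, 0, 0]
    - [-7.4, -6.8, 2.2, 0, 0, 0]
  claw: 0.9

```text
clock: 12.4
tcp_pos: [0.4287, -0.1584, 0.1631]
eef_rot: [0.772, 0.636, -0.0, -0.002]
force: [0.4, 0.2, 0.0]
width: 0.0827
gripper_force: 0.0
```

Run:
```python
from h import *
rel((.431,-.1595,.085))
for n in("scene","top"): cv2.imwrite(f"pics/{n}5.png",cv2.cvtColor(cams.grab_frame(n),cv2.COLOR_RGB2BGR))
s=cv2.imread("pics/scene5.png")[100:290,130:370];t=cv2.imread("pics/top5.png")[140:290,230:400]
cv2.imwrite("pics/c5.png",np.hstack([cv2.resize(s,(400,330),interpolation=2),cv2.resize(t,(400,330),interpolation=2)]))
```

```text
row [-0.03  0.11  3.13 -0.03 -0.02  0.02]
```

View pics/c5.png

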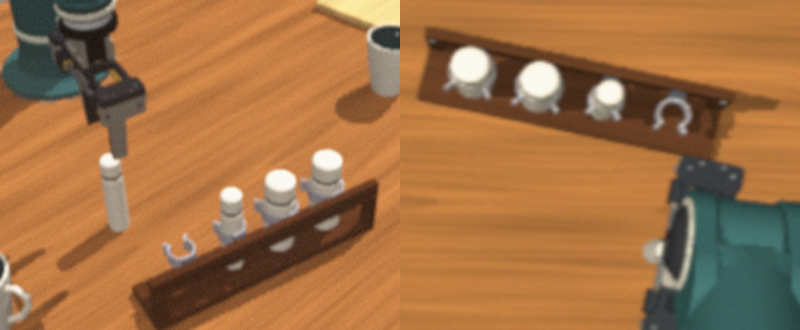

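The wide jar stands home in line with its neighbours. The open gripper is above the slim jar, so I go down on it.

Call:
send_rows:
  motion:
    - [0, 0.05, 0.9, 0, 0, 0]
    - [0, 0.05, 1.8, 0, 0, 0]
    - [0, 0.05, 2.6, 0, 0, 0]
    - [0, 0.05, 3.1, 0, 0, 0]
    - [0, 0.05, 3.1, 0, 0, 0]
    - [0, 0.05, 3.1, 0, 0, 0]

```text
clock: 13.25
tcp_pos: [0.4311, -0.1601, 0.0878]
eef_rot: [0.772, 0.635, 0.0, 0.001]
force: [-0.4, -0.5, 0.1]
width: 0.0829
gripper_force: 0.0
```

Call:
send_rows:
  motion:
    - [0, 0, 0, 0, 0, 0]
    - [0, 0, 0, 0, 0, 0]
    - [0, 0, 0, 0, 0, 0]
    - [0, 0, 0, 0, 0, 0]
    - [0, 0, 0, 0, 0, 0]
    - [0, 0, 0, 0, 0, 0]
    - [0, 0, 0, 0, 0, 0]
    - [0, 0, 0, 0, 0, 0]
  claw: 0.25

```text
clock: 14.25
tcp_pos: [0.4305, -0.16, 0.0871]
eef_rot: [0.772, 0.635, 0.0, 0.0]
force: [0.3, 0.5, 0.2]
width: 0.0312
gripper_force: 30.0
```

```bash
python3 -c "
from h import *
s=env.observe();z=s['tcp_pos'][2];print(s['tcp_pos'])
C=np.array([.6005,-.168]);X=np.array([np.cos(YAW),np.sin(YAW)]);p=C-.085*X
rel((*s['tcp_pos'][:2],z+.05),(*p,z+.05),(*p,z+.017))"
```

```text
[ 0.4305 -0.16    0.0871]
row [-0.    0.   -2.    0.    0.    0.01]
row [ 1.01  3.33 -2.    0.    0.    0.01]
row [ 1.01  3.33 -0.68  0.    0.    0.01]
```

Call:
send_rows:
  motion:
    - [0, 0, -1, 0, 0, 0]
    - [0, 0, -2, 0, 0, 0]
    - [0.3, 1, -2, 0, 0, 0]
    - [0.6, 2, -2, 0, 0, 0]
    - [0.9, 3, -2, 0, 0, 0]
    - [1, 3.3, -2, 0, 0, 0]
    - [1, 3.3, -1.4, 0, 0, 0]
    - [1, 3.3, -0.7, 0, 0, 0]
    - [1, 3.3, -0.7, 0, 0, 0]
    - [1, 3.3, -0.7, 0, 0, 0]

```text
clock: 15.5
tcp_pos: [0.5158, -0.1515, 0.1044]
eef_rot: [0.773, 0.635, -0.0, -0.0]
force: [-0.2, -0.2, -1.2]
width: 0.0308
gripper_force: 30.0
```

Run:
```python
from h import *
o=env.observe();p=o['tcp_pos'];print(o['clock'],p,o['width'],o['force'])
for n in("scene","top"): cv2.imwrite(f"pics/{n}6.png",cv2.cvtColor(cams.grab_frame(n),cv2.COLOR_RGB2BGR))
s=cv2.imread("pics/scene6.png");h=cv2.cvtColor(s,cv2.COLOR_BGR2HSV)
for z in(.04,.06):
    q=proj("scene",np.r_[p[:2],z]);r=int(round(q[1]));a=int(q[0])-12
    i=np.flatnonzero((h[r,a:a+24,1]<80)&(h[r,a:a+24,2]>90))+a;print(q,i.min(),i.max(),len(i))
C=np.array([.6005,-.168]);X=np.array([np.cos(YAW),np.sin(YAW)]);Y=np.array([-X[1],X[0]])
pts=np.array([proj("scene",np.r_[C+.0175*(np.cos(t)*X+np.sin(t)*Y),.086]) for t in np.linspace(0,6.28,72)])
print("ring x",pts[:,0].min(),pts[:,0].max(),"lat",(p[:2]-C)@Y,"fwd",(p[:2]-C)@X)
x0,y0=(pts.mean(0)-[30,24]).astype(int);print(x0,y0)
cv2.imwrite("pics/c6.png",cv2.resize(s[y0:y0+45,x0:x0+60],None,fx=12,fy=12,interpolation=2))
```

```text
15.5 [ 0.5158 -0.1515  0.1044] 0.030798146226983847 [-0.2435 -0.1552 -1.2006]
[222.1893 234.2667] 217 228 12
[221.4626 228.4142] 216 228 13
ring x 229.6122397704985 245.07013082205577 lat -0.00025311711628116354 fwd -0.08630184114877278
207 218
```

View pics/c6.png

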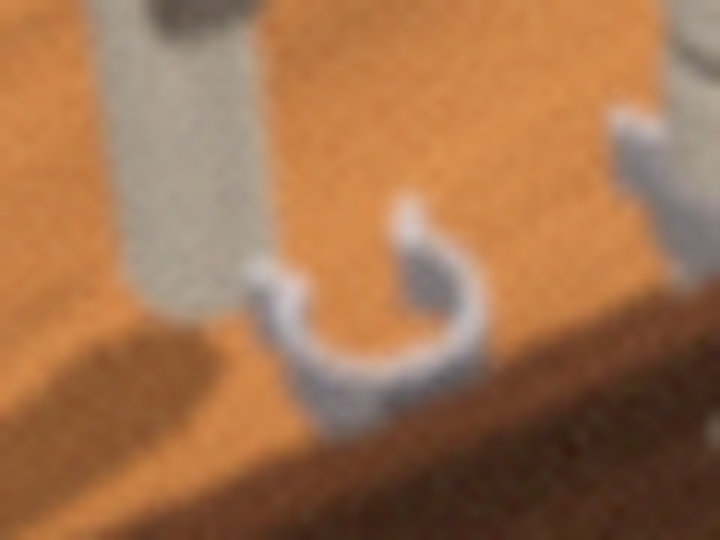

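Ring and jar share the same bias, so they are aligned. I go over the shelf and ease down a little.

Call:
send_rows:
  motion:
    - [0, 0.6, 0, 0, 0, 0]
    - [0, 1.2, 0, 0, 0, 0]
    - [0, 1.8, 0, 0, 0, 0]
    - [0, 2, 0.03, 0, 0, 0]
    - [0, 2, 0.06, 0, 0, 0]
    - [0, 2, 0.06, 0, 0, 0]
    - [0, 2, 0.06, 0, 0, 0]

```text
clock: 16.48
tcp_pos: [0.5648, -0.1611, 0.1031]
eef_rot: [0.772, 0.635, -0.0, -0.0]
force: [0.7, 0.4, -0.8]
width: 0.0311
gripper_force: 30.0
```

Call:
send_rows:
  motion:
    - [0, 0.1, 0.02, 0, 0, 0]
    - [0, 0.25, 0.02, 0, 0, 0]
    - [0, 0.4, 0.02, 0, 0, 0]
    - [0, 0.55, 0.02, 0, 0, 0]
    - [0, 0.7, 0.02, 0, 0, 0]
    - [0, 0.8, 0.02, 0, 0, 0]

```text
clock: 17.23
tcp_pos: [0.5808, -0.164, 0.1011]
eef_rot: [0.772, 0.635, -0.003, -0.004]
force: [-10.7, 2.5, 2.9]
width: 0.0313
gripper_force: 30.0
```

Call:
send_rows:
  motion:
    - [0, 0.1, -0.02, 0, 0, 0]
    - [0, 0.2, -0.02, 0, 0, 0]
    - [0, 0.3, -0.02, 0, 0, 0]
    - [0, 0.4, -0.02, 0, 0, 0]
    - [0, 0.5, -0.02, 0, 0, 0]
    - [0, 0.6, -0.02, 0, 0, 0]
    - [0, 0.65, -0.02, 0, 0, 0]
    - [0, 0.65, -0.02, 0, 0, 0]

```text
clock: 18.23
tcp_pos: [0.601, -0.168, 0.1034]
eef_rot: [0.772, 0.635, 0.0, 0.0]
force: [0.0, 1.6, 1.5]
width: 0.0311
gripper_force: 30.0
```

Call:
send_rows:
  motion:
    - [0, 0.03, 0.03, 0, 0, 0]
    - [0, 0.06, 0.06, 0, 0, 0]
    - [0, 0.06, 0.08, 0, 0, 0]
    - [0, 0.06, 0.08, 0, 0, 0]

```text
clock: 18.73
tcp_pos: [0.6012, -0.1682, 0.1011]
eef_rot: [0.772, 0.635, -0.001, -0.001]
force: [-4.3, 2.3, 5.3]
width: 0.0309
gripper_force: 30.0
```

Backed against the plate and on the shelf, so I release and retreat straight up, then clear of the rack.

Call:
send_rows:
  motion:
    - [0, 0, 0, 0, 0, 0]
    - [0, 0, 0, 0, 0, 0]
    - [0, 0, 0, 0, 0, 0]
    - [0, 0, 0, 0, 0, 0]
    - [0, 0, 0, 0, 0, 0]
  claw: 0.75

```text
clock: 19.35
tcp_pos: [0.6023, -0.1685, 0.101]
eef_rot: [0.772, 0.635, -0.0, 0.0]
force: [-0.8, -0.4, 0.8]
width: 0.0686
gripper_force: 0.0
```

Call:
send_rows:
  motion:
    - [0, 0, -0.5, 0, 0, 0]
    - [0, 0, -1.5, 0, 0, 0]
    - [0, 0, -3, 0, 0, 0]
    - [0, 0, -4.5, 0, 0, 0]
    - [0, -1.5, -5, 0, 0, 0]
    - [0, -3, -5, 0, 0, 0]
    - [0, -5, -5, 0, 0, 0]
    - [-1, -7, -5, 0, 0, 0]
    - [-1, -7, -5, 0, 0, 0]
    - [-1, -7, -5, 0, 0, 0]

```text
clock: 20.6
tcp_pos: [0.4268, -0.1593, 0.2272]
eef_rot: [0.773, 0.635, 0.001, 0.001]
force: [0.3, -0.5, 0.2]
width: 0.069
gripper_force: 0.0
```

Run:
```python
from h import *
for n in("scene","top"): cv2.imwrite(f"pics/{n}7.png",cv2.cvtColor(cams.grab_frame(n),cv2.COLOR_RGB2BGR))
s=cv2.imread("pics/scene7.png")[160:290,200:380];t=cv2.imread("pics/top7.png")
for nm,xy,z in(("cw",(.6467,.0675),.132),("w",(.6315,-.011),.132),("cs",(.6158,-.0892),.144),("s",(.601,-.168),.144)):
    q=proj("top",np.array([*xy,z])).astype(int);w=cv2.cvtColor(t[q[1]-11:q[1]+12,q[0]-11:q[0]+12],cv2.COLOR_BGR2HSV)
    m=((w[...,1]<70)&(w[...,2]>215)).astype(np.uint8);n,l,st,ce=cv2.connectedComponentsWithStats(m)
    if n>1: i=1+np.argmax(st[1:,4]);print(nm,st[i,4],ray("top",ce[i]+q-11,z))
cv2.imwrite("pics/c7.png",np.hstack([cv2.resize(s,(480,347),interpolation=2),cv2.resize(t[140:290,230:370],(320,347),interpolation=2)]))
print(env.observe()['clock'])
```

```text
cw 187 [0.6467 0.0674 0.132 ]
w 195 [ 0.6313 -0.0112  0.132 ]
cs 85 [ 0.6158 -0.0892  0.144 ]
s 88 [ 0.6001 -0.1679  0.144 ]
20.7
```

View pics/c7.png

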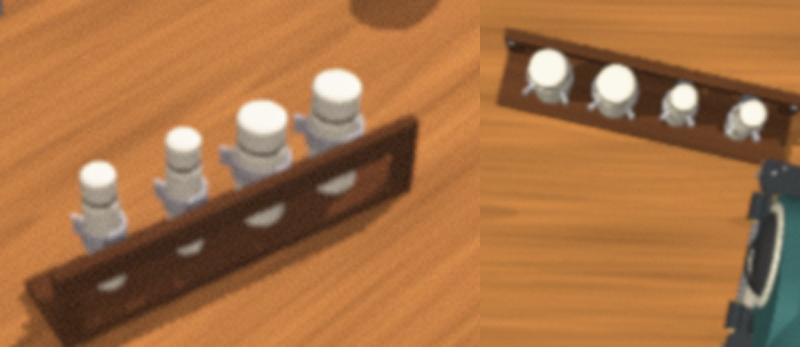

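All four jars stand in line at the same depth. Both loose ones are within 1 mm of their slots, and the bystander jars have not moved.

```bash
python3 -c "
from rig import env
print(env.job_done())"
```

```text
the job is handed in; nothing more can be done
None
```

Both jars are snapped home and standing on the rack's shelf, wide in the wide clip and slim in the narrow one; the two jars already in the rack did not move, and the job was handed in at about 21 s.

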